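# Strip a box fan: switch to off, unscrew the blade cap of unknown thread

### The job

The unplugged box fan lies on its back with its front grille off, ready for its blades to be washed. First click its speed knob round to off (the small ring mark), then unscrew the ribbed cap from the blade hub - nobody remembers if its thread is right- or left-handed, so try it both ways and go on the way that loosens - and lift the cap off the shaft. Finish while holding the cap up in the gripper, clear above the fan, and leave the spray bottle, peg box and brush where they are.

Things in the scene. Friction and masses are not known exactly. Their poses are not given: they have to be found in the camera images.
- fan: white box fan lying on its back, fixed: case 370 (x) by 330 (y) by 115 mm high, open front up; origin at the centre of its underside, control strip at its -x end. Round opening 270 mm across, centre at x = +30 mm, y = 0. Pegs clipped to the rear guard (97 mm from the rotor's axis, tops 32 mm below the front face) keep the rotor from turning. Low rocker switch 105 mm to -y of the knob: not used
- speed_knob (a joint): speed knob angle, rad: 0 off, 0.48 speed 1, 0.96 speed 2, 1.44 speed 3, with a click (spring notch) at each: it snaps to the nearest. End stops 0.06 rad past 0 and 1.44. Grows clockwise seen from above, so off is reached counter-clockwise. Getting over a notch takes up to about 0.15 N m
- knob_grip (a point): on the speed knob's axis, middle of its grip bar: bar 40 mm long (x of this point), 12 mm wide, 24 mm tall, on a disc 42 mm across; this point is 13 mm above the disc, 11 mm below the bar's top, 21 mm above the case's front face. The bar's +x end is the pointer (black line); on the face a small ring marks off, and 1, 2, 3 dots the speeds
- cap: white ribbed blade cap screwed on the rotor's shaft, about 70 g: 38 mm across, ribbed side 28 mm high, low dome with a 26 mm cross bar (along x), 32.5 mm high in all; origin at the centre of its open underside, z up. It seats on a hub boss 29 mm across and 8 mm high; the flat hub face around is 60 mm across, the blades lie lower
- cap_center (a point): point on the cap's axis half-way up its ribbed side, 14 mm above its underside; turns with the cap. Coarse thread: the cap rises 15 mm per turn and comes free after about 0.55 turn (3.5 rad). Its hand, right or left, differs from time to time and cannot be seen; the wrong way it meets a hard stop within 0.25 rad
- shaft_tip (a point): tip of the rotor's fixed steel shaft, on its axis, 104 mm above the fan's underside; 24 mm above the cap's seat, inside the cap while it is on
- spray_bottle: orange spray bottle with press trigger, standing, 76 mm across, 216 mm high; origin at the centre of its underside
- peg_box: bamboo peg box with sliding lid, 160 by 100 by 62 mm; origin at the centre of its underside
- scrub_brush: black scrub brush lying on its bristles, 150 by 56 mm, 75 mm high with its handle; origin at the centre of its underside
Not all that is in view belongs to the job. What is shaped like the spray_bottle but green is not meant. Of the things that look like the cap, the larger one is meant.

How it is judged:
By the outcome, as a careful person would: the job done as asked, in the order asked, and still so for the second after the job is handed in, while the arm keeps its last pose, push and grip.
It also fails if it takes over 72 s, if anything falls off the work surface, if the arm or the gripper's body presses on something with over 40 N, if the wrist force passes 120 N, or if a joint passes its speed limit or range.

### The arm

A 7-joint arm with a two-finger parallel gripper is mounted at the origin on the work surface. World frame = base frame: x ahead of the robot, y to its left, z up, the work surface at z = 0. Lengths are in m, angles in rad, forces in N, time in s.
With the tool pointing down it reaches from about 0.425 to 1.025 m from the base axis. Payload 3.6 kg.
Tool frame: the origin (TCP) lies between the finger pads; the fingertips stand manip.finger_overhang ahead of it and the grasp point (between the pads) lies 8 mm behind it (manip.finger_overhang is the distance from the TCP to the fingertips, in m); z points along the fingers, y is the direction in which the jaws open and shut (so a half turn about z gives the same grasp; the last joint's range is limited). The gripper opens to 85 mm and grips with 20 to 120 N. Pads are 22 mm wide; open, the fingers measure 114 mm over their backs; the gripper's body (76 mm by 85 mm) begins 54 mm behind the grasp point. The pads swing forward as they close: fully open they stand 13 mm farther back than shut.
Start: joints at [-1.44, 0.591, 0.048, 1.609, -0.033, 0.943, -0.034], TCP at [0.162, 0.707, 0.242] pointing down, gripper open.
Joint ranges: [-2.69, 2.69], [-0.47, 2.24], [-1.27, 1.36], [0.19, 2.51], [-1.53, 4.68], [0.08, 2.07], [-3.09, 3.09]. Speed limits (rad/s): [2.57, 2.57, 3.14, 3.14, 3.14, 3.14, 3.14].

### API

Orientations are given as a unit quaternion [x, y, z, w].
In Python, from workcell import manip gives the robot as it stands. The module is installed in compiled form; this text tells all that it offers. Calls block until the motion is done:
- manip.move_to(position, orientation): joint-space move of the TCP to a pose.
- manip.line_to(position, rotation=None, rate=0.15): straight line of the TCP; rotation=None keeps the orientation; rate is the mean speed in m/s.
- manip.move_joints(angles): joint-space move.
- manip.gripper_open() and manip.gripper_close(): open the fingers fully, or close them until they stop; the grip force is fixed at half the most.
- manip.hold(seconds).
- manip.inverse_kinematics(position, orientation): joint angles nearest the present ones, or None.
- manip.state(): the state.
- manip.read_camera(name): name is "scene" or "top" or "wrist"; returns the picture (420x560x3 uint8, red, green, blue); there is no depth.
- manip.camera_model(name): a dict with "vfov" (degrees; the focal length in pixels is half the picture's height over the tangent of half this angle, whatever the lens; pixels are square), "cx", "cy" (the principal point, pixels), "cam_to_world" (4x4, takes a point from camera to world coordinates). Camera axes: x right, y up, looking along -z (the intrinsics and any distortion apply to the point x, -y, -z); pixel columns grow to the right and rows downward; lengths in m; the calibration is good to about 2 mm. A picture is of the moment at which its call begins: read the wrist's pose just before it. camera_model takes no time and is no camera call; for the wrist camera it gives the pose at the moment of the call.
A pose or a line that the arm cannot do raises manip.MotionError and nothing moves.
- manip.finish_job(): hands the job in, once; it reports no verdict.
The state is a dict: "clock": time; "q": joint angles; "joint_vel": joint speeds; "joint_torque": joint torques, N m; "position": TCP position; "ee_rot": TCP orientation; "contact_force": force on the tool from outside, world axes, zero at the start; "ft_torque": the same for the moment, N m; "width": finger opening in m.
Only numpy, scipy, OpenCV 4.12 (cv2) and the standard library are available. Lean on these libraries where they do the work, as an engineer would, in place of code of your own. Each camera call takes 0.05 s, during which the arm holds its last target.

## Working session

There is one attempt and no reset: what is moved stays moved. The work goes in short steps, each a Python script; the robot and the scene stay as the last script left them, time stands still between calls to the robot, and variables do not carry over. Pictures are saved under pics/ and viewed, and the job is handed in when it is done.

```bash
mkdir -p pics; ls
python3 - <<'E'
from workcell import manip
import cv2
for n in ["scene","top","wrist"]:
    m=manip.camera_model(n); im=manip.read_camera(n)
    print(n,m)
    cv2.imwrite(f"pics/{n}0.png",im[:,:,::-1])
s=manip.state(); print(s, manip.finger_overhang)
E
```

```text
pics
scene {'vfov': 52.027240248139165, 'cx': 278.34687179734686, 'cy': 207.89145662960652, 'cam_to_world': array([[-0.84968024, -0.41248777,  0.32847729,  0.79201937],
       [ 0.52729178, -0.66157019,  0.5331869 ,  0.55553536],
       [-0.00262229,  0.62624174,  0.77962453,  0.90081745],
       [ 0.        ,  0.        ,  0.        ,  1.        ]])}
top {'vfov': 56.75021794403251, 'cx': 284.03779848430145, 'cy': 203.68255258574487, 'cam_to_world': array([[ 0.00471994,  0.98928384, -0.14592875,  0.32500245],
       [-0.99997395,  0.00387236, -0.00609168,  0.0286569 ],
       [-0.00546131,  0.1459537 ,  0.98927635,  1.01879414],
       [ 0.        ,  0.        ,  0.        ,  1.        ]])}
wrist {'vfov': 58.019412062544774, 'cx': 279.34401856771683, 'cy': 216.71025909930813, 'cam_to_world': array([[ 0.2236267 , -0.92431923, -0.30923303,  0.08016904],
       [ 0.97467069,  0.21114377,  0.07372483,  0.7240107 ],
       [-0.00285265, -0.31788721,  0.94812424,  0.37237459],
       [ 0.        ,  0.        ,  0.        ,  1.        ]])}
{'clock': 0.15, 'q': array([-1.43951411,  0.5919218 ,  0.04831486,  1.60949094, -0.03329941,
        0.94271586, -0.03370454]), 'joint_vel': array([ 0.00080316, -0.00067679, -0.00104825, -0.00339164,  0.00039271,
        0.00020527, -0.00095955]), 'joint_torque': array([ 2.74959537e-03, -5.49253392e+01,  1.54942945e+00, -1.98454070e+01,
        9.54859948e-03,  5.63774840e-03,  7.72721620e-08]), 'position': array([0.16145047, 0.70617331, 0.24140771]), 'ee_rot': array([ 1.12118423e-01,  9.93694475e-01, -8.64275036e-04, -4.72643071e-05]), 'contact_force': array([0.39044438, 0.5749717 , 0.14417599]), 'ft_torque': array([-0.02827071, -0.00695622,  0.02400739]), 'width': 0.08558001953474628} 0.011
```

View pics/scene0.png

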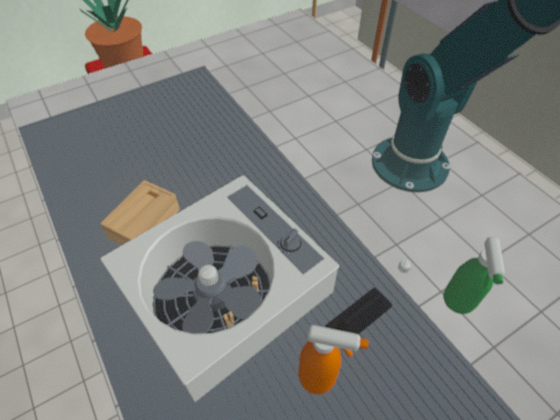

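View pics/top0.png

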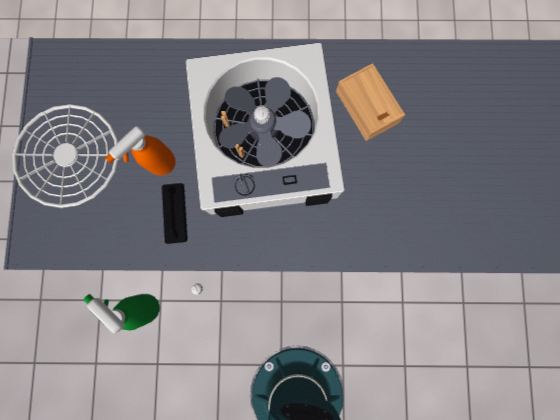

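View pics/wrist0.png

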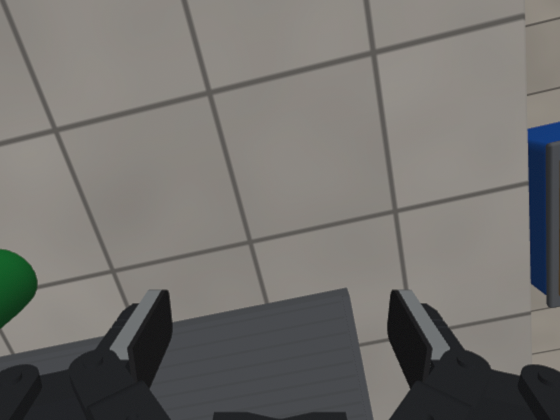

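The top view shows the fan's cap near (262,115) and the knob near (245,185). The scene view shows the cap at (208,273) and the knob at (291,240). The small lookalike lies on the floor or table near top (196,289). Next I'll enlarge both views to get the details.

```bash
cat > h.py <<'E'
import numpy as np, cv2
from workcell import manip
def ray(m,u,v,h=420):
    f=h/2/np.tan(np.radians(m["vfov"])/2)
    d=np.array([(u-m["cx"])/f,-(v-m["cy"])/f,-1.0]); T=np.array(m["cam_to_world"])
    return T[:3,3],T[:3,:3]@d
def onz(m,u,v,z):
    o,d=ray(m,u,v); return o+d*(z-o[2])/d[2]
def proj(m,p,h=420):
    f=h/2/np.tan(np.radians(m["vfov"])/2); T=np.array(m["cam_to_world"])
    c=T[:3,:3].T@(np.array(p)-T[:3,3]); return m["cx"]+f*c[0]/-c[2], m["cy"]-f*c[1]/-c[2]
def tri(a,b):
    (o1,d1),(o2,d2)=a,b; d1=d1/np.linalg.norm(d1); d2=d2/np.linalg.norm(d2)
    s=np.linalg.lstsq(np.stack([d1,-d2],1),o2-o1,rcond=None)[0]
    p,q=o1+s[0]*d1,o2+s[1]*d2; return (p+q)/2,np.linalg.norm(p-q)
E
python3 - <<'E'
from h import *
a=cv2.imread("pics/top0.png")[30:220,180:350]; cv2.imwrite("pics/top0z.png",cv2.resize(a,None,fx=3.1,fy=3.1,interpolation=cv2.INTER_CUBIC))
a=cv2.imread("pics/scene0.png")[170:400,90:350]; cv2.imwrite("pics/scene0z.png",cv2.resize(a,None,fx=2.5,fy=2.5,interpolation=cv2.INTER_CUBIC))
mt=manip.camera_model("top"); ms=manip.camera_model("scene")
print("cap",onz(mt,262,113,.1125),onz(ms,208,271,.1125),tri(ray(mt,262,113),ray(ms,208,271)))
print("knob",onz(mt,245,184,.136),onz(ms,291,240,.136),tri(ray(mt,245,184),ray(ms,291,240)))
for u,v in [(187,60),(323,44),(343,191),(205,209)]: print(onz(mt,u,v,.115))
E
```

```text
cap [0.68223833 0.08909052 0.1125    ] [0.67520314 0.08278111 0.1125    ] (array([0.67732855, 0.08878522, 0.12341868]), np.float64(0.0014249929364796052))
knob [0.50090423 0.12463629 0.136     ] [0.49339342 0.12213334 0.136     ] (array([0.49783822, 0.12509378, 0.14369457]), np.float64(0.003999159432443481))
[0.81886446 0.2774541  0.115     ]
[ 0.86221489 -0.06127671  0.115     ]
[ 0.4891105  -0.10474019  0.115     ]
[0.44497642 0.21972318 0.115     ]
```

View pics/top0z.png

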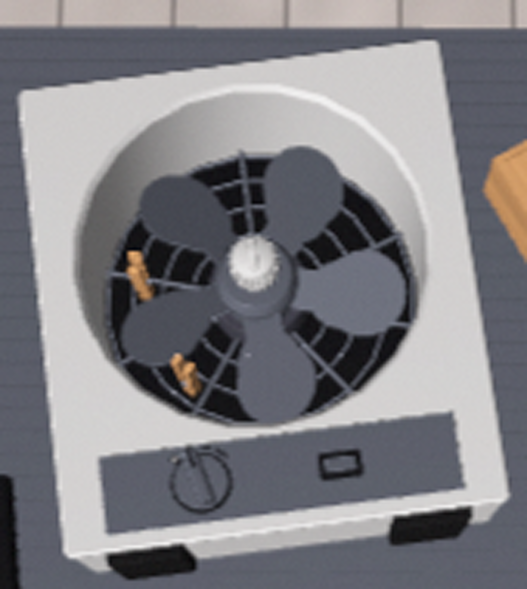

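View pics/scene0z.png

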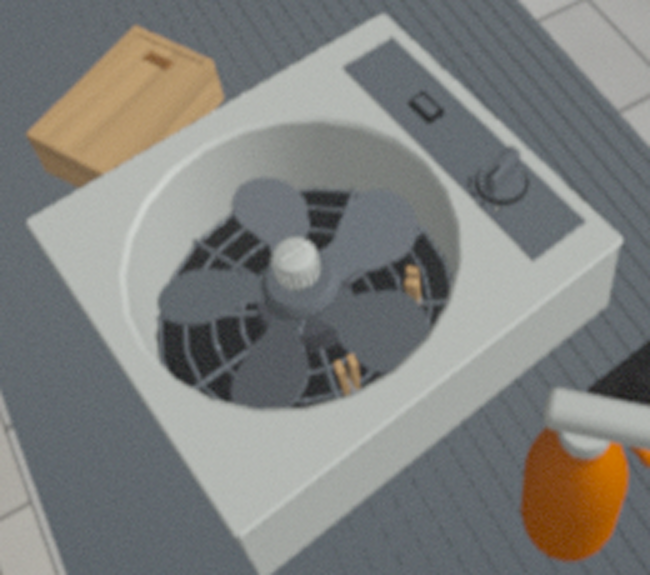

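The top crop shows the fan with its control strip toward the robot and the knob bar pointing roughly along +x. Its yaw is about 0.13 rad. The cap sits at about (0.68, 0.085). Now I'll take a close look with the wrist camera.

```bash
cat >> h.py <<'E'
def quat(phi):  # tool down, jaw axis (tool y) at world angle phi
    a=(phi+np.pi/2)/2; return np.array([np.cos(a),np.sin(a),0,0])
def snap(name,fn):
    m=manip.camera_model(name); im=manip.read_camera(name); cv2.imwrite("pics/"+fn,im[:,:,::-1]); np.save("pics/"+fn+".npy",m,allow_pickle=True); return im,m
def loadm(fn): return np.load("pics/"+fn+".npy",allow_pickle=True).item()
E
python3 - <<'E'
from h import *
for phi in [np.pi/2,0,-np.pi/2,np.pi]:
    for p in [(.5,.12,.3),(.6,.1,.4),(.68,.085,.25)]:
        q=manip.inverse_kinematics(p,quat(phi)); print(phi,p,None if q is None else np.round(q,2))
E
```

```text
1.5707963267948966 (0.5, 0.12, 0.3) [-0.53  0.26  0.25  2.03 -0.08  0.87  1.34]
1.5707963267948966 (0.6, 0.1, 0.4) [-0.52  0.31  0.38  1.71 -0.12  1.14  1.46]
1.5707963267948966 (0.68, 0.085, 0.25) [-0.31  0.54  0.17  1.7  -0.11  0.91  1.48]
0 (0.5, 0.12, 0.3) [-0.78  0.29  0.57  2.04 -0.2   0.87 -0.09]
0 (0.6, 0.1, 0.4) [-0.71  0.34  0.64  1.72 -0.22  1.15 -0.01]
0 (0.68, 0.085, 0.25) [-0.55  0.59  0.56  1.71 -0.37  0.95  0.15]
-1.5707963267948966 (0.5, 0.12, 0.3) [-1.07  0.39  1.    2.04 -0.41  0.92 -1.42]
-1.5707963267948966 (0.6, 0.1, 0.4) [-0.97  0.47  1.08  1.73 -0.44  1.21 -1.34]
-1.5707963267948966 (0.68, 0.085, 0.25) [-0.71  0.67  0.83  1.72 -0.57  1.01 -1.24]
3.141592653589793 (0.5, 0.12, 0.3) [-0.21  0.26 -0.14  2.01  0.05  0.87  2.77]
3.141592653589793 (0.6, 0.1, 0.4) [-0.21  0.3  -0.04  1.7   0.01  1.14  2.89]
3.141592653589793 (0.68, 0.085, 0.25) [-0.01  0.54 -0.26  1.69  0.17  0.93  2.8 ]
```

Run:
```python
from h import *
manip.move_to([.3,.6,.40],quat(1.35))
manip.move_to([.53,.105,.35],quat(np.pi/2))
im,m=snap("wrist","w1.png"); print(manip.state()["clock"],manip.state()["q"])
```

```text
3.1083 [-0.57221416  0.24921416  0.35987778  1.91616041 -0.10429755  0.99388369
  1.40758727]
```

View pics/w1.png

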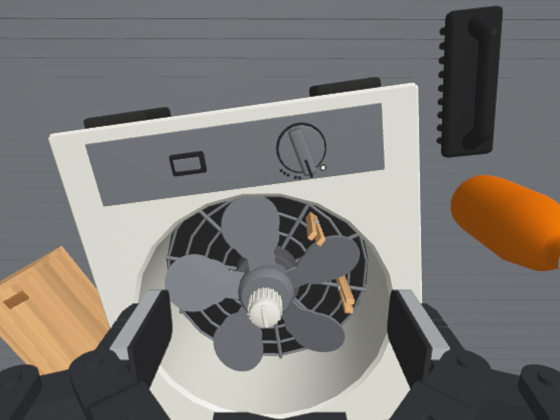

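The wrist view shows the knob at (301,148), with its pointer toward the marks at lower right near (310,172). The cap top is at (265,310).

Run:
```python
from h import *
im=cv2.imread("pics/w1.png")
cv2.imwrite("pics/w1k.png",cv2.resize(im[110:200,240:360],None,fx=6,fy=6,interpolation=cv2.INTER_CUBIC))
cv2.imwrite("pics/w1c.png",cv2.resize(im[250:350,210:330],None,fx=6,fy=6,interpolation=cv2.INTER_CUBIC))
```

```text
(no output)
```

View pics/w1k.png

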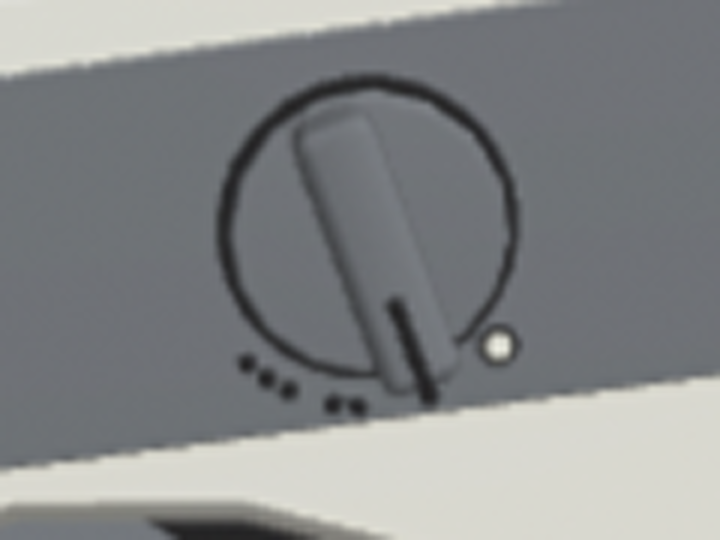

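View pics/w1c.png

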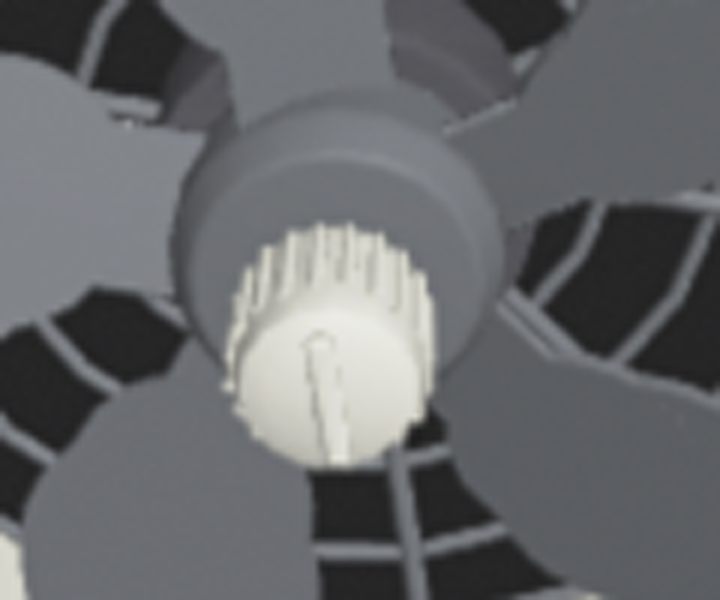

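Run:
```python
from h import *
m=loadm("w1.png")
P=lambda x,y,z,ox=240,oy=110: onz(m,ox+x/6,oy+y/6,z)
c=P(368,228,.1225); r=P(498,345,.115); d3=[P(x,y,.115) for x,y in((247,363),(266,378),(289,390))]; d2=[P(335,405,.115),P(358,407,.115)]
print("disc",c,"bar top",P(380,247,.147))
a=lambda p:np.arctan2(*(p-c)[[1,0]])
print("ring",a(r),"dots3",[a(x) for x in d3],"dots2",[a(x) for x in d2])
t0,t1=P(335,120,.147),P(425,372,.147); print("bar ang",a(t1-t0+c),np.linalg.norm(t1-t0))
l=P(397,300,.147); print("line start ang",a(l))
print("cap rim", P(330,385,.108,210,250),"dome",P(332,395,.1125,210,250))
print("cap base", P(332,300,.094,210,250))
for u,v in [(55,138),(415,85)]: print("corner",onz(m,u,v,.115))
```

```text
disc [0.49859744 0.1264157  0.1225    ] bar top [0.49781769 0.12681471 0.147     ]
ring 0.8326159755106514 dots3 [np.float64(-0.6869120225434682), np.float64(-0.553696736093667), np.float64(-0.4111160415832275)] dots2 [np.float64(-0.14603722377726336), np.float64(-0.02070864598474314)]
bar ang 0.36324099746446675 0.039367388478498036
line start ang 0.4132877417973255
cap rim [0.68860011 0.08967667 0.108     ] dome [0.68784631 0.09022217 0.1125    ]
cap base [0.67864779 0.08966452 0.094     ]
corner [ 0.49055198 -0.10815723  0.115     ]
corner [0.44234181 0.22949549 0.115     ]
```

The knob is at speed 1: the bar points at 0.36 rad and the ring mark is at about 0.84. I'll grip the bar and turn it 0.48 rad counter-clockwise with joint 7 alone.

```bash
cat >> h.py <<'E'
def st(tag=""):
    s=manip.state(); print(tag,"t%.2f"%s["clock"],"p",np.round(s["position"],4),"F",np.round(s["contact_force"],1),"T",np.round(s["ft_torque"],2),"w%.4f"%s["width"],"q7 %.3f"%s["q"][6]); return s
def turn(d):
    q=np.array(manip.state()["q"]); q[6]+=d; manip.move_joints(q)
E
python3 - <<'E'
from h import *
phi=.365+np.pi/2; p=[.4983,.1265]
manip.move_to(p+[.20],quat(phi)); s=st("above")
manip.line_to(p+[.141]); s=st("down")
manip.gripper_close(); s=st("closed")
snap("wrist","w2.png")
E
```

```text
above t3.77 p [0.4997 0.1269 0.2008] F [0.8 0.  1. ] T [-0.02 -0.01  0.01] w0.0852 q7 1.762
down t4.32 p [0.4998 0.1266 0.1422] F [-0.1 -1.1  0.2] T [-0.04 -0.    0.03] w0.0853 q7 1.801
closed t4.83 p [0.4993 0.1263 0.1428] F [-2.  -1.1 12.3] T [-0.25  0.4  -0.02] w0.0389 q7 1.801
```

View pics/w2.png

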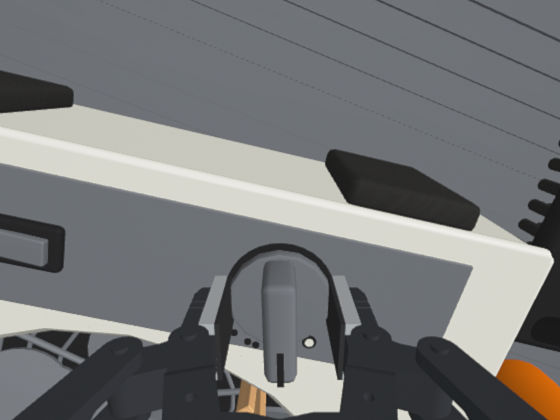

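The wrist picture shows the pads stopped at 39 mm, either side of the bar at about (280,330), with the tips resting on the disc. The tips swing farther forward than I assumed, so I'll open, raise and close again.

Run:
```python
from h import *
p=[.4975,.1262]
manip.gripper_open(); st("open")
manip.line_to(p+[.151]); st("up")
manip.gripper_close(); s=st("closed")
snap("wrist","w3.png")
```

```text
open t5.40 p [0.4982 0.1265 0.1408] F [-0.4 -0.6 -0.2] T [ 0.02 -0.    0.02] w0.0855 q7 1.801
up t5.65 p [0.498  0.1263 0.1514] F [-0.4 -0.6 -0.1] T [ 0.04 -0.01  0.05] w0.0856 q7 1.795
closed t6.32 p [0.4992 0.1263 0.1525] F [-0.6 -0.4 10.1] T [-0.13  0.08  0.04] w0.0105 q7 1.795
```

View pics/w3.png

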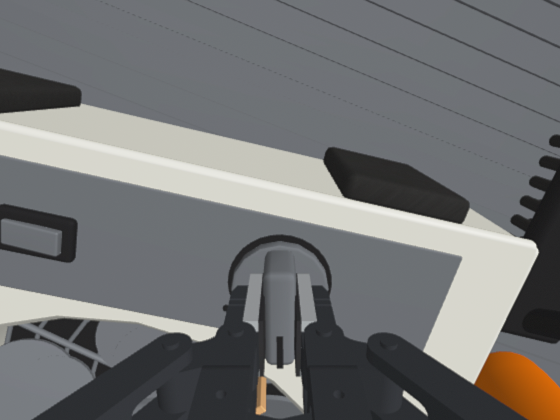

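Now the bar is gripped (width 10.5 mm, bar centred at (280,300)). Next I turn it counter-clockwise.

Run:
```python
from h import *
for d in (.17,.17,.16):
    turn(d); st("turn")
snap("wrist","w4.png")
manip.gripper_open(); st("open")
s=manip.state(); p=s["position"]; manip.line_to([p[0],p[1],.21],rate=.2)
q=manip.state()["position"]
manip.move_to([.53,.115,.30],quat(np.pi/2))
snap("wrist","w5.png"); st()
im=cv2.imread("pics/w5.png"); cv2.imwrite("pics/w5.png",im)
```

```text
turn t6.65 p [0.4992 0.1264 0.1526] F [-0.4  1.   2. ] T [ 0.15  0.16 -0.05] w0.0108 q7 1.962
turn t6.93 p [0.4991 0.1265 0.1526] F [-1.2 -0.5  1.6] T [0.18 0.15 0.07] w0.0111 q7 2.127
turn t7.21 p [0.499  0.1265 0.1526] F [0.  1.1 1.3] T [0.12 0.14 0.06] w0.0108 q7 2.281
open t7.97 p [0.4992 0.1265 0.1526] F [-0.2  0.3  0.6] T [-0.05 -0.04 -0.04] w0.0856 q7 2.286
 t9.19 p [0.5286 0.1151 0.2983] F [ 0.  -0.6 -0.2] T [-0.02  0.02 -0.02] w0.0854 q7 1.510
```

View pics/w5.png

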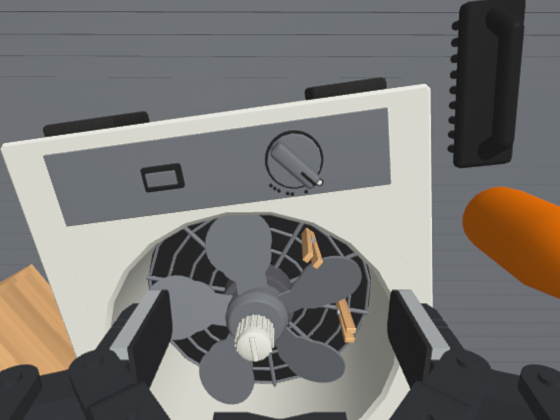

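The pointer now lies over the ring at (320,182), and dots 1 to 3 are visible. I'll zoom in to confirm and to measure the cap's axis.

Run:
```python
from h import *
im=cv2.imread("pics/w5.png")
a=cv2.resize(im[120:210,245:345],None,fx=4,fy=4,interpolation=cv2.INTER_CUBIC); b=cv2.resize(im[290:380,205:305],None,fx=4,fy=4,interpolation=cv2.INTER_CUBIC)
cv2.imwrite("pics/w5z.png",np.hstack([a,b]))
```

```text
(no output)
```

View pics/w5z.png

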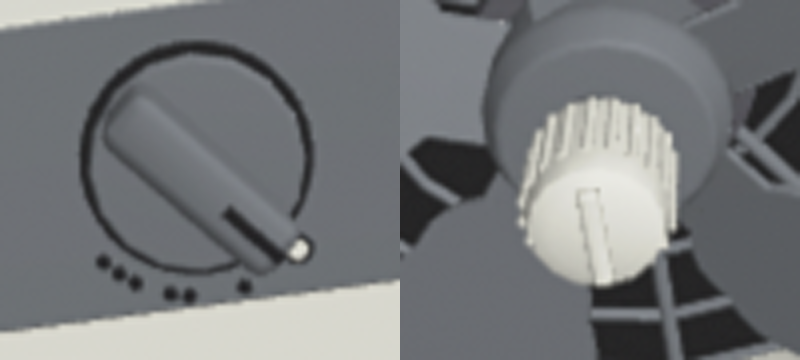

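Run:
```python
from h import *
m=loadm("w5.png")
P=lambda x,y,z,ox=245,oy=120: onz(m,ox+x/4,oy+y/4,z)
ang=lambda v:np.arctan2(v[1],v[0])
c=P(197,157,.1225); print("disc",c,"ring ang",ang(P(300,248,.115)-c))
b=P(229,212,.147)-P(122,113,.147); print("bar",ang(b), "bar edges", ang(P(297,222,.147)-P(140,93,.147)),ang(P(260,272,.147)-P(107,137,.147)), "line",ang(P(280,258,.147)-P(228,212,.147)))
for z in(.1225,.115): print(ang(P(244,287,.115)-c))
C=lambda x,y,z: onz(m,205+(x-400)/4,290+y/4,z)
print("cap rim",C(598,225,.108),C(598,237,.1125), "hub face", C(607,125,.072))
print("bar",ang(C(605,275,.1125)-C(586,195,.1125)))
```

```text
disc [0.49849079 0.12624456 0.1225    ] ring ang 0.82686487199664
bar 0.8271371290304907 bar edges 0.8895590178383085 0.8469851554550426 line 0.8489972437788197
0.3522329634799791
0.3522329634799791
cap rim [0.69055594 0.08922226 0.108     ] [0.69069746 0.08950709 0.1125    ] hub face [0.68534632 0.08948955 0.072     ]
bar 0.1776265443482275
```

The knob is confirmed off: the bar is at 0.83 to 0.85 rad and the ring at 0.83. Next I take a more centred view of the cap.

Run:
```python
from h import *
manip.move_to([.655,.09,.26],quat(np.pi/2))
snap("wrist","w6.png"); st()
im=cv2.imread("pics/w6.png"); cv2.imwrite("pics/w6z.png",cv2.resize(im[200:350,180:380],None,fx=4,fy=4,interpolation=cv2.INTER_CUBIC))
```

```text
t9.83 p [0.6539 0.09   0.259 ] F [-0.6  0.3  0.1] T [-0.02  0.06 -0.04] w0.0855 q7 1.673
```

View pics/w6z.png

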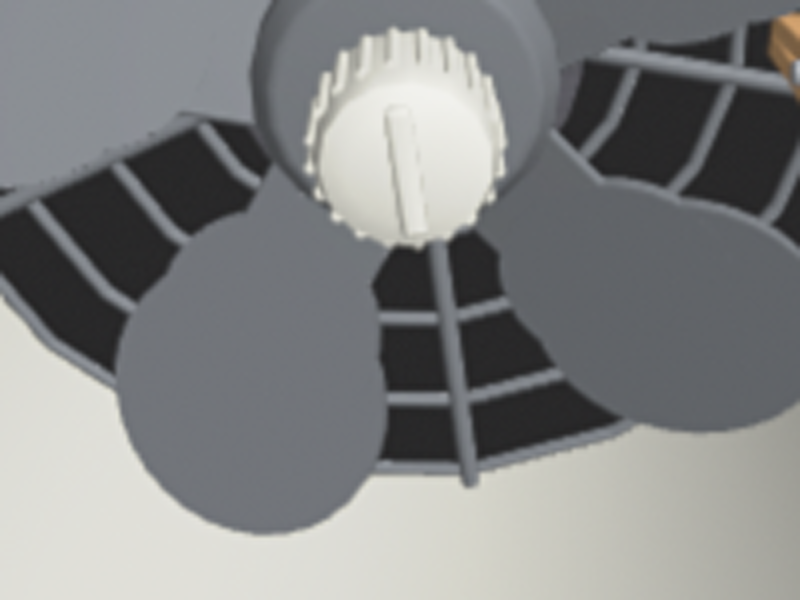

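Run:
```python
from h import *
m=loadm("w6.png")
C=lambda x,y,z: onz(m,180+x/4,200+y/4,z)
print(C(407,171,.1125),C(406,163,.108))
for phi in (2.2,2.6,2.8,3.0,3.2,-2.8,-2.5):
    q=manip.inverse_kinematics([.687,.0895,.1],quat(phi)); print(phi,None if q is None else np.round(q,2))
print(np.round(manip.state()["q"],2))
```

```text
[0.68476052 0.09047322 0.1125    ] [0.6848763  0.09029455 0.108     ]
2.2 [-0.38  0.73  0.28  1.78 -0.31  0.67  2.28]
2.6 [-0.32  0.72  0.18  1.78 -0.2   0.66  2.58]
2.8 [-0.28  0.72  0.13  1.78 -0.14  0.66  2.73]
3.0 [-0.25  0.72  0.09  1.78 -0.09  0.65  2.89]
3.2 [-0.22  0.71  0.04  1.77 -0.04  0.65  3.04]
-2.8 [ 0.14  0.77 -0.52  1.76  0.52  0.76  2.84]
-2.5 [ 0.25  0.82 -0.7   1.75  0.69  0.84  3.  ]
[-0.56  0.54  0.52  1.76 -0.33  0.93  1.67]
```

Run:
```python
from h import *
p=[.6845,.0898]
manip.move_to(p+[.18],quat(2.3)); st("above")
e=manip.state()["position"]-np.array(p+[.18]); print(e)
manip.line_to([p[0]-e[0],p[1]-e[1],.100],rate=.12); st("down")
snap("wrist","w7.png")
manip.gripper_close(); st("closed")
snap("wrist","w8.png")
```

```text
above t10.50 p [0.684  0.0902 0.1809] F [ 0.8 -0.2  1. ] T [-0.03  0.02  0.02] w0.0855 q7 2.315
[-0.00049062  0.00042362  0.00090654]
down t11.32 p [0.6856 0.0894 0.1007] F [0.1 0.  0.4] T [-0.04 -0.04  0.05] w0.0855 q7 2.346
closed t11.88 p [0.6833 0.0914 0.1007] F [-4.6  2.7  6.1] T [0.51 0.83 0.03] w0.0366 q7 2.346
```

View pics/w7.png

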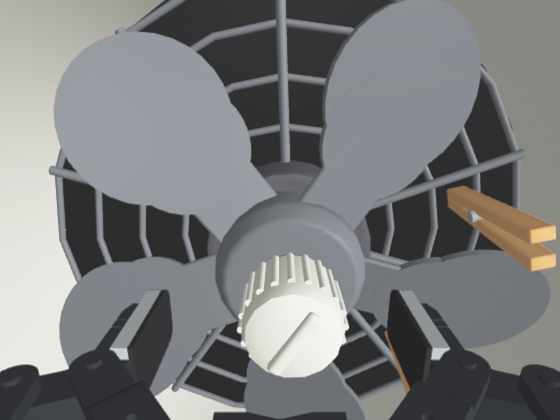

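View pics/w8.png

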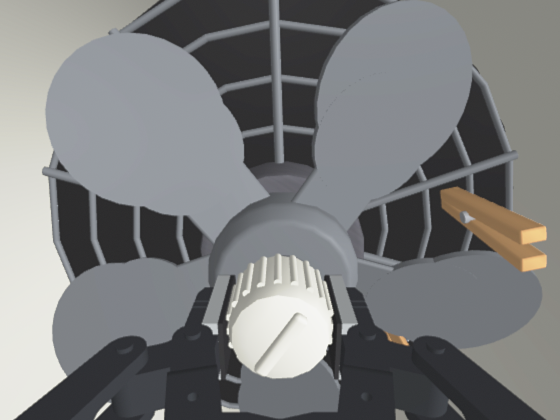

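The cap is gripped at 36.6 mm, about 3 mm off the commanded centre along the jaws. I'll move the command there to release the side load, then try turning it counter-clockwise first in small steps.

Run:
```python
from h import *
manip.line_to([.6827,.0914,.100],rate=.02); st("recentred")
for i in range(4):
    turn(.1); s=st("turn+")
    if abs(s["ft_torque"][2])>.7: break
snap("wrist","w9.png")
```

```text
recentred t12.22 p [0.683  0.0917 0.1007] F [-1.5  1.   4.9] T [0.19 0.3  0.01] w0.0367 q7 2.343
turn+ t12.47 p [0.6829 0.0916 0.1007] F [-0.3  0.8  3.7] T [0.1  0.23 0.04] w0.0365 q7 2.441
turn+ t12.72 p [0.6828 0.0919 0.1007] F [-2.2  0.4  4.1] T [ 0.23  0.3  -0.02] w0.0365 q7 2.537
turn+ t12.97 p [0.6824 0.0924 0.1007] F [-2.5  2.5  4.7] T [ 0.38  0.52 -0.03] w0.0365 q7 2.633
turn+ t13.22 p [0.6823 0.0925 0.101 ] F [-1.9  0.9  4.9] T [0.26 0.55 0.01] w0.0368 q7 2.729
```

View pics/w9.png

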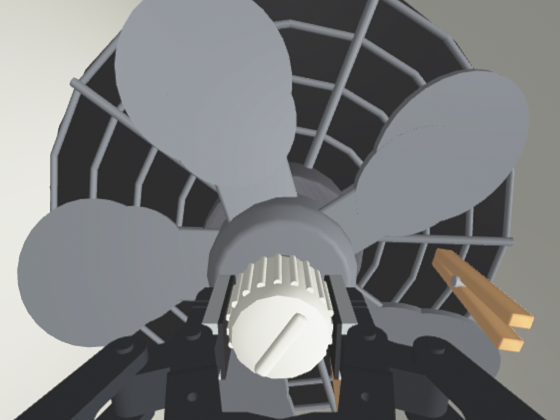

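The cap's bar stays fixed in the gripper frame, while the guard and blades rotated about 0.38 rad together in the picture. So the cap turned 0.38 rad counter-clockwise freely relative to the rotor, past the 0.25 rad stop limit. I'll try the other way as asked, watching for the stop.

Run:
```python
from h import *
for i in range(7):
    turn(-.1); s=st("turn-")
    if abs(s["ft_torque"][2])>.3: break
snap("wrist","w10.png")
```

```text
turn- t13.53 p [0.6827 0.092  0.101 ] F [-0.4  0.4  3.5] T [ 0.02  0.18 -0.02] w0.0365 q7 2.629
turn- t13.78 p [0.6832 0.0913 0.101 ] F [-0.1 -0.5  2.2] T [-0.18  0.03  0.02] w0.0369 q7 2.532
turn- t14.03 p [0.6833 0.0909 0.1009] F [ 0.8 -0.7  1.5] T [-0.07 -0.02  0.02] w0.0365 q7 2.436
turn- t14.28 p [0.683  0.0917 0.1007] F [-1.3  1.2  1.9] T [0.28 0.24 0.01] w0.0369 q7 2.340
turn- t14.53 p [0.6831 0.0921 0.1007] F [0.1 1.  1.1] T [0.26 0.02 0.05] w0.0366 q7 2.245
turn- t14.78 p [0.6832 0.092  0.1007] F [ 0.1 -0.2  1.8] T [ 0.07 -0.04  0.67] w0.0368 q7 2.151
```

View pics/w10.png

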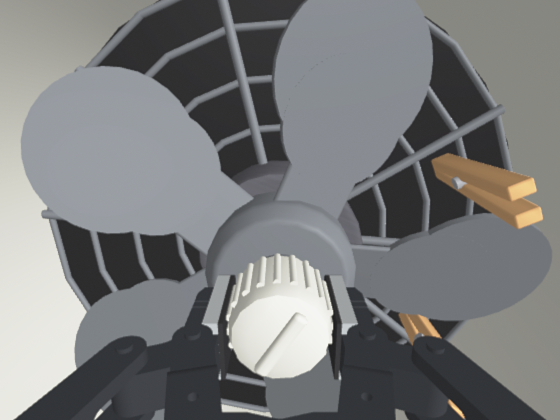

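Clockwise meets the hard stop: 0.67 N m about 0.17 rad past the original position. Counter-clockwise loosens, so the thread is right-handed. I'll regrip with the wrist wound back, then unscrew while following the rise.

Run:
```python
from h import *
turn(.1); st("relax")
manip.gripper_open(); s=st("open")
q=np.array(s["q"]); q[6]=-2.2
manip.move_joints(q); s=st("wound")
manip.gripper_close(); s=st("closed")
```

```text
relax t15.07 p [0.6829 0.0922 0.1007] F [-0.   1.4  1.9] T [0.2  0.2  0.08] w0.0369 q7 2.249
open t15.62 p [0.6832 0.0919 0.1007] F [ 0.2 -0.4  0.7] T [-0.03  0.01  0.02] w0.0856 q7 2.250
wound t19.31 p [0.6832 0.0919 0.1007] F [ 0.8  0.5 -0.2] T [-0.04  0.05  0.06] w0.0855 q7 -2.200
closed t19.82 p [0.6823 0.0898 0.101 ] F [-4.3 -4.   5.9] T [-0.8   0.75  0.08] w0.0369 q7 -2.200
```

Run:
```python
from h import *
s=manip.state(); R=s["ee_rot"]
manip.line_to([.6814,.0898,.1000],rate=.02); s=st("recentred")
q0=np.array(s["q"]); p0=np.array(s["position"])
q1=np.array(manip.inverse_kinematics(p0+[0,0,.010],s["ee_rot"])); print(np.round(q1-q0,4))
np.save("un.npy",np.stack([q0,q1]))
th=0
while th<2.6:
    th+=.2; q=q0+(q1-q0)*(th*.015/(2*np.pi)/.010); q[6]=q0[6]+th
    manip.move_joints(q); s=st("th%.1f"%th)
    if abs(s["ft_torque"][2])>.6 or np.linalg.norm(s["contact_force"])>25: print("STOP");break
snap("wrist","w11.png")
```

```text
recentred t20.11 p [0.6822 0.0897 0.1011] F [-2.  -1.9  5.8] T [-0.26  0.26 -0.01] w0.0370 q7 -2.197
[-0.0035 -0.0127  0.0052 -0.0037  0.0043  0.0166 -0.0036]
th0.2 t20.42 p [0.6821 0.0904 0.1013] F [ 0.1  0.4 -1.1] T [ 0.04  0.16 -0.05] w0.0367 q7 -2.000
th0.4 t20.73 p [0.6824 0.09   0.1018] F [ 0.3 -0.5 -0.3] T [-0.01  0.05  0.05] w0.0368 q7 -1.802
th0.6 t21.03 p [0.6825 0.0899 0.1025] F [0.1 0.2 0.3] T [0.03 0.01 0.05] w0.0369 q7 -1.603
th0.8 t21.34 p [0.6826 0.09   0.1031] F [-0.5  1.1 -0.3] T [ 0.1  -0.1  -0.01] w0.0365 q7 -1.403
th1.0 t21.65 p [0.6828 0.0902 0.1036] F [ 2.1  1.1 -0.5] T [ 0.24 -0.31 -0.03] w0.0368 q7 -1.203
th1.2 t21.96 p [0.683  0.0906 0.1041] F [ 2.3  2.6 -1.4] T [ 0.44 -0.52  0.  ] w0.0367 q7 -1.003
th1.4 t22.27 p [0.683  0.091  0.1045] F [ 4.2  3.2 -2. ] T [ 0.78 -0.69 -0.01] w0.0366 q7 -0.803
th1.6 t22.57 p [0.6823 0.0915 0.1051] F [ 2.8  4.4 -0.8] T [ 0.96 -0.5  -0.01] w0.0368 q7 -0.602
th1.8 t22.88 p [0.6813 0.0916 0.1054] F [0.1 5.5 0.8] T [ 1.12 -0.12 -0.03] w0.0368 q7 -0.402
th2.0 t23.19 p [0.6803 0.0912 0.1055] F [-0.7  5.4  0.9] T [ 1.05  0.23 -0.07] w0.0367 q7 -0.203
th2.2 t23.50 p [0.68   0.0911 0.1058] F [-1.7  4.9  0.2] T [ 1.09  0.33 -0.06] w0.0368 q7 -0.003
th2.4 t23.81 p [0.6804 0.0918 0.1069] F [-1.8  5.7  2.9] T [ 1.24  0.39 -0.  ] w0.0370 q7 0.196
th2.6 t24.12 p [0.6798 0.091  0.108 ] F [-4.7  4.6  7. ] T [1.03 0.89 0.02] w0.0367 q7 0.397
```

View pics/w11.png

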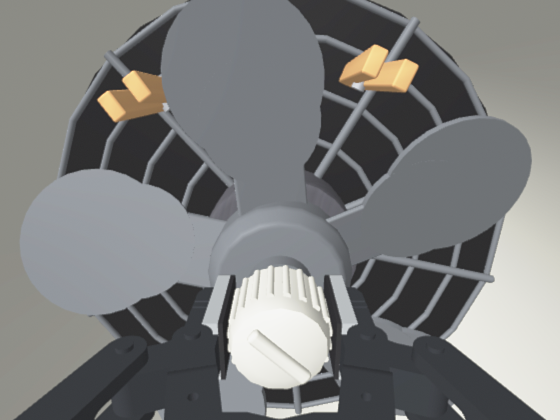

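The cap is turning with the gripper and rising as expected (7 mm for 2.6 rad). The bar is still centred between the pads at (280,355), and side forces stay near 6 N. I'll continue past 3.5 rad.

Run:
```python
from h import *
q0,q1=np.load("un.npy")
th=2.6
while th<3.89:
    th+=.2 if th<3.9 else 0; q=q0+(q1-q0)*((th*.015/(2*np.pi)+.0005)/.010); q[6]=q0[6]+th
    manip.move_joints(q); s=st("th%.1f"%th)
    if abs(s["ft_torque"][2])>.6 or np.linalg.norm(s["contact_force"])>25: print("STOP");break
snap("wrist","w12.png")
```

```text
th2.8 t24.48 p [0.6797 0.0885 0.1079] F [-6.1  1.8  4.1] T [ 0.28  1.02 -0.04] w0.0367 q7 0.596
th3.0 t24.78 p [0.68   0.0889 0.1083] F [-5.5  1.4  2.8] T [ 0.27  1.16 -0.02] w0.0367 q7 0.796
th3.2 t25.09 p [0.68   0.0893 0.1085] F [-5.4  1.5  2.3] T [ 0.4   1.07 -0.03] w0.0366 q7 0.995
th3.4 t25.40 p [0.6805 0.089  0.1091] F [-5.9  1.4  3.3] T [ 0.22  1.03 -0.02] w0.0362 q7 1.195
th3.6 t25.71 p [0.6818 0.0884 0.11  ] F [-5.2 -0.6  1.6] T [-0.09  0.86 -0.04] w0.0367 q7 1.395
th3.8 t26.02 p [0.6832 0.0885 0.1108] F [-1.5 -0.3  2.3] T [-0.27  0.39 -0.02] w0.0368 q7 1.596
th4.0 t26.32 p [0.6838 0.0891 0.1115] F [-0.1 -0.6  0.6] T [-0.24  0.07 -0.03] w0.0367 q7 1.796
```

View pics/w12.png

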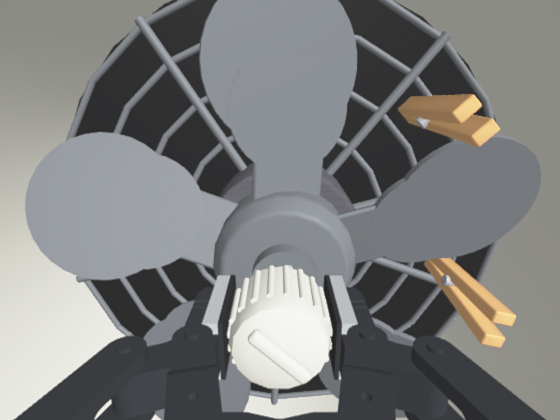

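The side load has dropped to about zero at 4.0 rad, so the cap appears free. The boss is now visible under it at (285,258). Next I lift slowly and check the forces.

Run:
```python
from h import *
s=manip.state(); p=np.array(s["position"])
for dz in (.004,.010,.018,.030):
    manip.line_to(p+[0,0,dz],rate=.04); s=st("lift")
    if np.linalg.norm(s["contact_force"])>20: print("STOP"); break
else:
    manip.line_to(p+[0,0,.20],rate=.15); st("up")
snap("wrist","w13.png"); snap("scene","s13.png"); snap("top","t13.png")
```

```text
lift t26.64 p [0.6847 0.0893 0.116 ] F [ 0.5 -0.4 -0.1] T [-0.11 -0.12 -0.03] w0.0367 q7 1.801
lift t26.94 p [0.6839 0.0895 0.1219] F [-0.3 -0.5 -0.1] T [-0.01  0.03  0.  ] w0.0368 q7 1.800
lift t27.29 p [0.6841 0.0892 0.13  ] F [ 0.4 -0.2 -0.3] T [ 0.01  0.01 -0.05] w0.0373 q7 1.797
lift t27.74 p [0.684  0.0891 0.1419] F [-0.2 -1.  -0.1] T [0.02 0.02 0.01] w0.0364 q7 1.793
up t29.02 p [0.683  0.0892 0.3103] F [-0.3  0.3 -0.5] T [0.01 0.02 0.05] w0.0370 q7 1.734
```

View pics/w13.png

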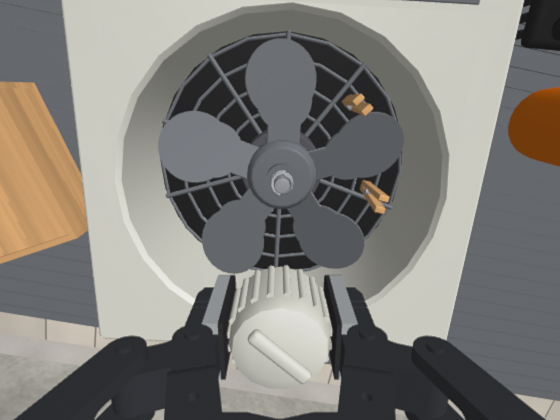

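View pics/s13.png

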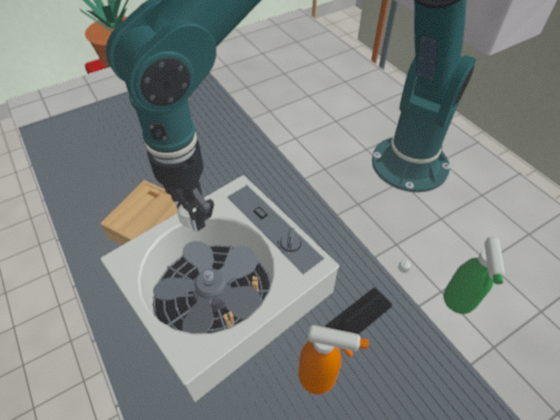

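View pics/t13.png

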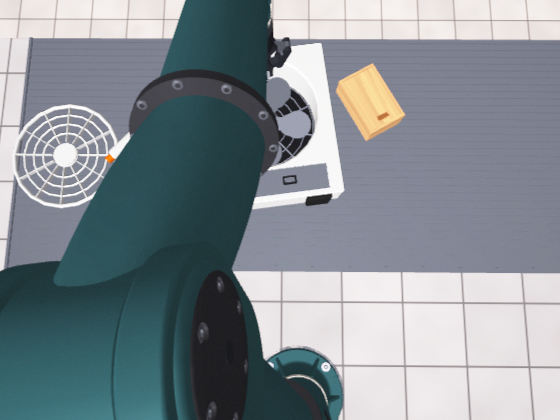

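The wrist view shows the bare shaft at (283,182), with the cap held between the pads at (280,345). In the scene view, the box, brush and bottle sit where they were. One last free check before handing in: the knob crop and the before/after difference around the bystanders.

Run:
```python
from h import *
a=cv2.imread("pics/scene0.png");b=cv2.imread("pics/s13.png")
d=cv2.absdiff(a,b).max(2)
for n,(x0,y0,x1,y1) in dict(box=(100,200,160,245),brush=(335,288,395,330),spray=(295,322,372,395)).items(): print(n,"changed px",int((d[y0:y1,x0:x1]>40).sum()))
cv2.imwrite("pics/k13.png",np.hstack([cv2.resize(i[215:265,255:325],None,fx=5,fy=5,interpolation=cv2.INTER_CUBIC) for i in(a,b)]))
```

```text
box changed px 0
brush changed px 0
spray changed px 0
```

View pics/k13.png

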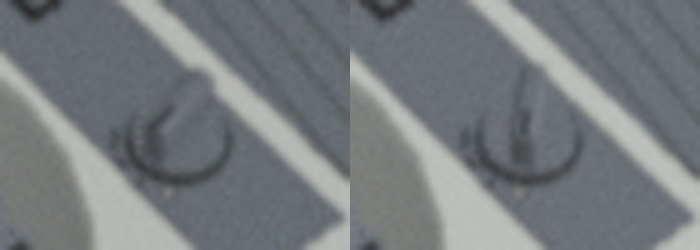

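The right crop shows the pointer turned to the ring at (522,190), so the knob is still off, and the bystanders show no changed pixels. Handing in.

Run:
```python
from h import *
manip.hold(.3); st("final"); manip.finish_job()
```

```text
final t29.48 p [0.6837 0.0891 0.3113] F [-0.2  0.1 -0.4] T [ 0.02  0.04 -0.02] w0.0365 q7 1.734
the job is handed in; nothing more can be done
```

The job is done and handed in at 29.5 s: the knob is off and the cap is held in the gripper about 0.2 m above the fan.

- **Knob:** I turned it counter-clockwise from speed 1 to off. The wrist picture then gave the bar at 0.83 to 0.85 rad (edge readings 0.85 to 0.89) and the ring at 0.83. A scene picture after the cap was lifted still showed it off.
- **Cap thread:** It turned 0.38 rad freely counter-clockwise. Clockwise it met the hard stop at about 0.67 N m, so the thread is right-handed. I regripped, unscrewed it by 4.0 rad while following the rise, and lifted it with almost no load.
- **Last checks:** The wrist picture shows the bare shaft and the cap between the pads, at a grip width of 36.5 mm. The scene pictures before and after show no change at the spray bottle, peg box or brush.
- **What went less well:**
  - On the first try at the knob, the fingertips landed on its disc at about 12 N, so I opened, raised and gripped again.
  - My camera estimates of the cap's position differed by up to about 8 mm. I recentred twice after gripping it; side force stayed under about 7 N.

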